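# Snap the terminal box cover shut at the press bench

### The job

The terminal box with the yellow cover is wired and ready, but its cover is only laid on. Press the yellow cover down on its black pads, one corner after another, until all four corners have clicked fully home and it lies flush; leave the grey cover of the other box alone, as that one still has to be wired.

Things in the scene. Friction and masses are not known exactly. Their poses are not given: they have to be found in the camera images.
- yellow_box: Grey terminal box fixed to the bench, the one carrying the YELLOW cover: 110 (x) by 140 (y) by 56 mm high, open-topped, a sprung catch inside under each pad. Origin: centre of its underside; z up; -x is its front (towards the robot), y its long side. The 5 mm cover (two stiff halves joined by a flexible black strip) lies loose on the catches, in line with the box, 7.5 mm above the rim; home, it lies on the rim.
- yellow_front_left (a point): Centre of the top of the round black pad (24 mm across, 3 mm high) at the yellow cover's front left corner: x -37, y +49 mm in the box's frame; 71.5 mm above the bench while loose (a few mm more as other corners go down), 64 mm when home. About 8 N straight down takes this corner past its own catch after 4.5 mm; the catch then pulls it home and holds it.
- yellow_front_right (a point): Centre of the top of the round black pad (24 mm across, 3 mm high) at the yellow cover's front right corner: x -37, y -49 mm in the box's frame; 71.5 mm above the bench while loose (a few mm more as other corners go down), 64 mm when home. About 8 N straight down takes this corner past its own catch after 4.5 mm; the catch then pulls it home and holds it.
- yellow_back_left (a point): Centre of the top of the round black pad (24 mm across, 3 mm high) at the yellow cover's back left corner: x +37, y +49 mm in the box's frame; 71.5 mm above the bench while loose (a few mm more as other corners go down), 64 mm when home. About 8 N straight down takes this corner past its own catch after 4.5 mm; the catch then pulls it home and holds it.
- yellow_back_right (a point): Centre of the top of the round black pad (24 mm across, 3 mm high) at the yellow cover's back right corner: x +37, y -49 mm in the box's frame; 71.5 mm above the bench while loose (a few mm more as other corners go down), 64 mm when home. About 8 N straight down takes this corner past its own catch after 4.5 mm; the catch then pulls it home and holds it.
- grey_cover: The GREY cover, same shape and size as the yellow one, laid loose on the other terminal box, which is still waiting to be wired. Not to be touched. Origin at the centre of its underside, about 63.5 mm above the bench; y along its long side.
There are look-alikes about, which are no part of the job. What is meant by the part that bears yellow_front_left is not green or purple, and is the larger of those in its own colour.

How it is judged:
By the outcome, as a careful person would: the job done as asked, in the order asked, and still so for the second after the job is handed in, with the robot touching nothing.
It also fails if it takes over 48 s, if anything falls off the work surface, if the arm or the gripper's body presses on something with over 40 N, if the wrist force passes 120 N, or if a joint passes its speed limit or range.

### The arm

A 7-joint arm with a two-finger parallel gripper is mounted at the origin on the work surface. World frame = base frame: x ahead of the robot, y to its left, z up, the work surface at z = 0. Lengths are in mm, angles in rad, forces in N, time in s.
With the tool pointing down it reaches from about 425 to 825 mm from the base axis. Payload 3.6 kg.
Tool frame: the origin (TCP) lies at the very end of the fingers, on their centre line; the grasp point (between the pads) lies 19 mm behind it; y points along the fingers, x is the direction in which the jaws open and shut, and the axes are right-handed (so a half turn about y gives the same grasp; the last joint's range is limited). The gripper opens to 85 mm and grips with 20 to 120 N. Pads are 22 mm wide; open, the fingers measure 114 mm over their backs; the gripper's body (76 mm by 85 mm) begins 54 mm behind the grasp point. The pads swing forward as they close: fully open they stand 13 mm farther back than shut.
Start: joints at [-1.341, 0.615, -0.013, 1.423, 0.008, 1.103, -0.04], TCP at [165.059, 628.664, 231.297] pointing down, gripper open.
Joint ranges: [-3.12, 3.12], [-0.3, 2.06], [-1.34, 1.32], [0.26, 2.42], [-1.36, 4.5], [0.01, 1.98], [-2.84, 2.84]. Speed limits (rad/s): [2.79, 2.79, 3.14, 3.14, 3.14, 3.14, 3.14].

### API

Orientations are given as [roll, pitch, yaw] about the fixed x, y, z axes, in that order (R = Rz(yaw) Ry(pitch) Rx(roll)).
In Python, from plant import * gives the robot as it stands.
- The arm moves only by the tool step_arm, never from a script. Its argument "steps" is a list of rows, each a list of 2 entries, a list of its own where there are three numbers: the shift along the tool's x, y, z in mm, then the turn about the tool's y in rad. A call has 1 to 5 rows; each row is the pose to reach, as a shift and turn from the pose measured when the call began, along the tool's axes at that moment; what a row does not reach only later rows make up. A row lasts 1/12 s, in which the tool goes at most 41.7 mm and 7.16 degrees, less where a joint would pass 70% of its speed; a pose out of reach is approached as far as the arm can. A call with a gripper value outside its range is refused whole. "gripper" is the opening, from 0 (shut) to 1 (fully open), set as the call begins (left out, the last holds). The fingers move at their own pace and stop on an object; "squeeze" is the grip in N (left out, the last holds). Time passes only in rows, so rows that repeat a pose let the fingers close. It gives the time, the measured TCP pose, the force and the opening at its end, in the units of the state.
- get_obs(): the state, without advancing time (a new reading comes with each control period).
- capture(name): name is "scene" or "top" or "wrist"; returns the picture (420x560x3 uint8, red, green, blue); there is no depth.
- camera_info(name): a dict with "K" (3x3 intrinsics, pixels), "dist_coeffs" ([k1, k2, p1, p2, k3] as OpenCV has them; the pictures are not rectified), "xyz" and "rotation" of the camera in the world. Camera axes: x right, y down, z forward; pixel columns grow to the right and rows downward; lengths in mm; the calibration is good to about 2 mm. A picture is of the moment at which its call begins: read the wrist's pose just before it. camera_info takes no time and is no camera call; for the wrist camera it gives the pose at the moment of the call.
- close_job(): hands the job in, once; it reports no verdict.
The state is a dict: "time": time; "joint_positions": joint angles; "dq": joint speeds; "effort": joint torques, N m; "tcp_pos": TCP position; "tcp_rot": TCP orientation; "wrist_force": force on the tool from outside, world axes, zero at the start; "wrist_torque": the same for the moment, N m; "width": finger opening in mm.
Only numpy, scipy, OpenCV 4.12 (cv2) and the standard library are available. Lean on these libraries where they do the work, as an engineer would, in place of code of your own. Each camera call takes 0.05 s, during which the arm holds its last target. There are 200 camera calls.

## Working session

There is one attempt and no reset: what is moved stays moved. The work goes in short steps, Python scripts to look and compute and a tool call to move; the robot and the scene stay as the last step left them, time stands still between calls to the robot, and variables do not carry over. Pictures are saved under pics/ and viewed, about 8 in all and at most 12, crops included, and the job is handed in when it is done.

Besides the shell and the picture viewer there is one more tool, called after ">>>" as a command line: name --argument value ..., lists and objects as JSON in quotes. step_arm: Moves the arm, as the interface text tells. Its arguments: {"type":"object","properties":{"steps":{"type":"array","items":{"type":"array"}},"gripper":{"type":"number"},"squeeze":{"type":"number"}},"required":["steps"]}

```bash
mkdir -p pics
python3 - <<'E'
from plant import *
import cv2
o=get_obs();print(o)
for n in("scene","top"):
    cv2.imwrite(f"pics/{n}1.png",capture(n)[:,:,::-1]);print(camera_info(n))
E
```

```text
{'time': 0.0, 'joint_positions': array([-1.34048691,  0.61594612, -0.01260379,  1.4249    ,  0.00812067,
        1.10337026, -0.04040675]), 'dq': array([-0.00018312,  0.00103283, -0.00073434, -0.00214181,  0.00063307,
        0.00087115,  0.00071683]), 'effort': array([ 1.77690235e-04, -4.69215953e+01,  2.58980384e-01, -1.71035171e+01,
        9.89016466e-03,  9.54237679e-03,  4.22413763e-06]), 'tcp_pos': array([164.90813885, 627.95134945, 230.12034045]), 'tcp_rot': array([-1.57085895,  0.00257238,  1.31404567]), 'wrist_force': array([ 0.17134491, -0.40087948,  0.46448572]), 'wrist_torque': array([ 0.00793347,  0.02355315, -0.05185029]), 'width': 85.4037588807164}
{'K': array([[518.7205093 ,   0.        , 272.62384434],
       [  0.        , 518.7205093 , 206.14568216],
       [  0.        ,   0.        ,   1.        ]]), 'dist_coeffs': array([-0.09593827,  0.        ,  0.        ,  0.        ,  0.        ]), 'xyz': array([1258.12093402, -388.03964732,  784.33437271]), 'rotation': array([-2.29381547,  0.01586502,  1.03639455])}
{'K': array([[439.77501894,   0.        , 276.23801906],
       [  0.        , 439.77501894, 209.70878944],
       [  0.        ,   0.        ,   1.        ]]), 'dist_coeffs': array([-0.11907686,  0.        ,  0.        ,  0.        ,  0.        ]), 'xyz': array([371.74991115, -30.90046211, 930.36331392]), 'rotation': array([-2.94076554,  0.00356923, -1.37633882])}
```

View pics/top1.png

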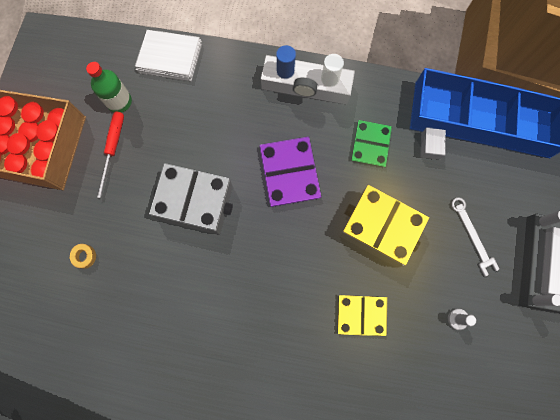

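View pics/scene1.png

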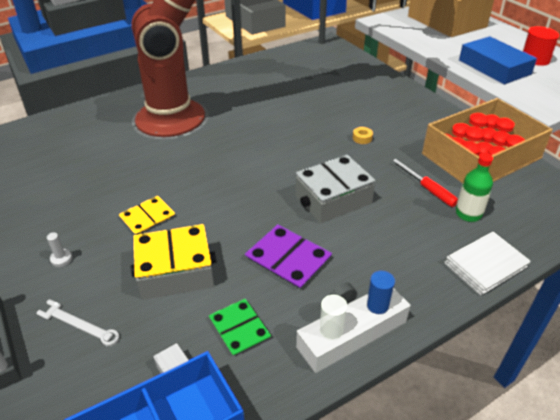

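The top view shows the large yellow cover, with pads at about (376,195), (417,213), (357,228) and (400,252). The small yellow, purple and green ones are decoys, and the grey box is at about (190,197). Next I locate the pads in both views.

```bash
cat > h.py <<'E'
import cv2,numpy as np
from scipy.spatial.transform import Rotation as Ro
from plant import *
def ray(n,px,z,ci=None):
    c=ci or camera_info(n);u=cv2.undistortPoints(np.array(px,float).reshape(-1,1,2),c['K'],c['dist_coeffs'])[:,0]
    d=np.c_[u,np.ones(len(u))]@Ro.from_euler('xyz',c['rotation']).as_matrix().T
    return c['xyz']+d*((z-c['xyz'][2])/d[:,2])[:,None]
def pads(im):
    """dark blobs inside the largest yellow region (BGR)"""
    h=cv2.cvtColor(im,cv2.COLOR_BGR2HSV);m=cv2.inRange(h,(22,150,90),(35,255,255))
    m=cv2.morphologyEx(m,cv2.MORPH_CLOSE,np.ones((7,7)))
    n,l,s,_=cv2.connectedComponentsWithStats(m);k=1+np.argmax(s[1:,4])
    c=max(cv2.findContours((l==k).astype('u1'),0,1)[0],key=cv2.contourArea);hull=cv2.convexHull(c)
    f=cv2.fillPoly(np.zeros(m.shape,'u1'),[hull],255);f=cv2.erode(f,np.ones((3,3)))
    d=((h[:,:,2]<80)&(f>0)).astype('u1')
    n,l,s,ce=cv2.connectedComponentsWithStats(d)
    return cv2.minAreaRect(hull),[(ce[i].round(1),s[i,4]) for i in range(1,n) if s[i,4]>25]
E
python3 - <<'E'
from h import *
for n in("scene","top"):
    r,p=pads(cv2.imread(f"pics/{n}1.png"));print(n,r,p)
    print(ray(n,[q[0] for q in p],71).round(1))
E
```

```text
scene ((164.49998474121094, 234.5), (78.85423278808594, 80.37274169921875), 77.47119140625) [(array([154.6, 226. ]), np.int32(41)), (array([193.7, 231. ]), np.int32(46)), (array([170.5, 249.4]), np.int32(76)), (array([144., 239.]), np.int32(51)), (array([197.8, 257.8]), np.int32(56)), (array([145.6, 266.5]), np.int32(62))]
[[ 483.9 -219.    71. ]
 [ 538.6 -157.2   71. ]
 [ 561.7 -216.3   71. ]
 [ 508.  -250.5   71. ]
 [ 609.  -180.4   71. ]
 [ 578.6 -273.3   71. ]]
top ((386.3807373046875, 224.43576049804688), (71.11497497558594, 53.64100646972656), 28.300756454467773) [(array([355.4, 228.2]), np.int32(40))]
[[ 536.3 -155.4   71. ]]
```

From the scene camera: FL (538.6,-157.2), FR (508,-250.5), BL (609,-180.4), BR (578.6,-273.3). The spacings are 98 and 74 mm, as specified. I'm moving along an arc, with tool x radial.

>>> step_arm --steps '[[[-16, 0, -38], 0.064], [[-32, 0, -76], 0.128], [[-48, 0, -114], 0.192], [[-64, 0, -152], 0.256], [[-79, 0, -189], 0.32]]' --gripper 0 --squeeze 60

```text
time: 0.52
tcp_pos: [329.0, 501.7, 230.0]
tcp_rot: [-1.572, 0.003, 0.991]
wrist_force: [-0.4, 0.5, 0.1]
width: 25.8
```

>>> step_arm --steps '[[[-6, 0, -38], 0.064], [[-12, 0, -76], 0.128], [[-18, 0, -114], 0.192], [[-24, 0, -152], 0.256], [[-30, 0, -189], 0.32]]'

```text
time: 0.93
tcp_pos: [471.7, 371.2, 230.0]
tcp_rot: [-1.573, 0.004, 0.667]
wrist_force: [0.2, 0.0, 0.1]
width: 0.2
```

>>> step_arm --steps '[[[-6, 0, -38], 0.064], [[-12, 0, -76], 0.128], [[-18, 0, -114], 0.192], [[-24, 0, -152], 0.256], [[-30, 0, -189], 0.32]]'

```text
time: 1.35
tcp_pos: [565.5, 202.1, 230.2]
tcp_rot: [-1.574, 0.004, 0.344]
wrist_force: [0.5, 0.7, -0.4]
width: 0.0
```

>>> step_arm --steps '[[[-6, 0, -38], 0.064], [[-12, 0, -76], 0.128], [[-18, 0, -114], 0.192], [[-24, 0, -152], 0.256], [[-30, 0, -189], 0.32]]'

```text
time: 1.77
tcp_pos: [600.7, 12.1, 230.5]
tcp_rot: [-1.575, 0.003, 0.021]
wrist_force: [0.3, 0.3, -0.3]
width: 0.2
```

>>> step_arm --steps '[[[-12, 20, -34], 0.068], [[-24, 40, -68], 0.136], [[-36, 60, -102], 0.204], [[-48, 80, -136], 0.272], [[-59, 90, -171], 0.34]]'

```text
time: 2.18
tcp_pos: [542.5, -160.8, 138.8]
tcp_rot: [-1.576, 0.007, -0.322]
wrist_force: [1.1, 0.3, -0.6]
width: -0.2
```

```bash
cat >> h.py <<'E'
P={'FL':(538.6,-157.2),'FR':(508,-250.5),'BL':(609,-180.4),'BR':(578.6,-273.3)}
def rel(z=None):
    o=get_obs();R=Ro.from_euler('xyz',o['tcp_rot']).as_matrix();print(o['time'],o['tcp_pos'].round(1),o['tcp_rot'].round(3))
    for k,p in P.items(): print(k,(R.T@(np.array([*p,z or 71.5])-o['tcp_pos'])).round(1))
E
python3 - <<'E'
from h import *
ci=camera_info("wrist")
im=capture("wrist")[:,:,::-1].copy();cv2.imwrite("pics/w1.png",im);t=capture("top")[:,:,::-1].copy()
cv2.imwrite("pics/t2.png",cv2.resize(t[150:330,280:480],None,fx=3,fy=3,interpolation=2))
rel()
R=Ro.from_euler('xyz',ci['rotation']).as_matrix()
print(ci)
for k,p in P.items():
    v=R.T@(np.array([*p,71.5])-ci['xyz']);print(k,v.round(),cv2.projectPoints(v[None],np.zeros(3),np.zeros(3),ci['K'],ci['dist_coeffs'])[0].ravel().round())
E
```

```text
2.2833 [ 539.9 -168.9  139.8] [-1.583  0.006 -0.334]
FL [-4.7 68.1 11.5]
FR [ -3.1  69.4 -86.7]
BL [69.4 67.7 12.6]
BR [ 71.1  68.9 -85.1]
{'K': array([[351.36880235,   0.        , 277.60932248],
       [  0.        , 351.36880235, 214.08171862],
       [  0.        ,   0.        ,   1.        ]]), 'dist_coeffs': array([-0.08080351,  0.        ,  0.        ,  0.        ,  0.        ]), 'xyz': array([565.91846792, -92.86186471, 280.59424509]), 'rotation': array([ 2.85292579,  0.00556857, -0.32249106])}
FL [ -4.   7. 220.] [271. 226.]
FR [ -4. 101. 248.] [272. 356.]
BL [ 70.   7. 220.] [388. 225.]
BR [ 70. 101. 248.] [375. 354.]
```

View pics/w1.png

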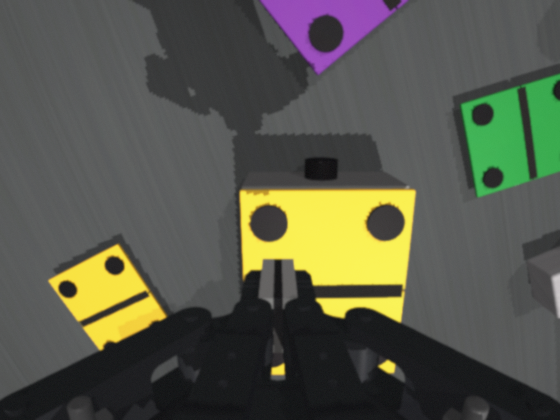

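The wrist view shows FL at (268,222) and BL at (385,222), within about 3 px of the prediction. That shifts the estimate by about (-0.8,+1.6) mm. Moving above FL.

>>> step_arm --steps '[[[-5, 25, 13], 0], [[-5, 45, 13], 0], [[-5, 53, 13], 0], [[-5, 53, 13], 0]]'

```text
time: 2.62
tcp_pos: [537.7, -154.5, 84.7]
tcp_rot: [-1.583, 0.011, -0.333]
wrist_force: [-0.6, -0.5, -0.4]
width: -0.1
```

```bash
cat >> h.py <<'E'
P={k:(a-.8,b+1.6) for k,(a,b) in P.items()}
E
python3 -c "
from h import *
rel();print(get_obs()['wrist_force'])"
```

```text
2.6167 [ 537.7 -154.5   84.7] [-1.583  0.011 -0.333]
FL [ 0.6 13.2 -0.9]
FR [  2.2  14.4 -99. ]
BL [74.8 12.4  0.2]
BR [ 76.3  13.6 -97.5]
[-0.64783488 -0.52339016 -0.36389217]
```

>>> step_arm --steps '[[[0, 6, -1], 0], [[0, 11, -1], 0], [[0, 14, -1], 0], [[0, 16, -1], 0], [[0, 17, -1], 0]]'

```text
time: 3.03
tcp_pos: [537.8, -155.6, 69.5]
tcp_rot: [-1.582, 0.009, -0.333]
wrist_force: [-1.7, 0.6, 8.6]
width: 0.3
```

>>> step_arm --steps '[[[0, 3, 0], 0], [[0, 5, 0], 0], [[0, 7, 0], 0], [[0, 8, 0], 0], [[0, 8, 0], 0]]'

```text
time: 3.45
tcp_pos: [538.3, -155.6, 65.7]
tcp_rot: [-1.58, 0.007, -0.333]
wrist_force: [-6.9, 3.3, 24.5]
width: -0.2
```

>>> step_arm --steps '[[[0, 0, 0], 0], [[0, -10, 0], 0], [[0, -30, 0], 0], [[0, -30, 0], 0]]'

```text
time: 3.78
tcp_pos: [541.1, -156.6, 99.0]
tcp_rot: [-1.58, -0.0, -0.333]
wrist_force: [-0.3, -0.3, 0.3]
width: 0.1
```

Run:
```python
from h import *
rel()
t=capture("scene")[:,:,::-1].copy()
cv2.imwrite("pics/s2.png",cv2.resize(t[190:310,100:240],None,fx=5,fy=5,interpolation=2))
```

```text
3.7833 [ 541.1 -156.6   99. ] [-1.58  -0.    -0.333]
FL [-3.5 27.5  0.1]
FR [ -1.9  28.4 -98.1]
BL [70.7 27.5  1.2]
BR [ 72.3  28.4 -96.5]
```

View pics/s2.png

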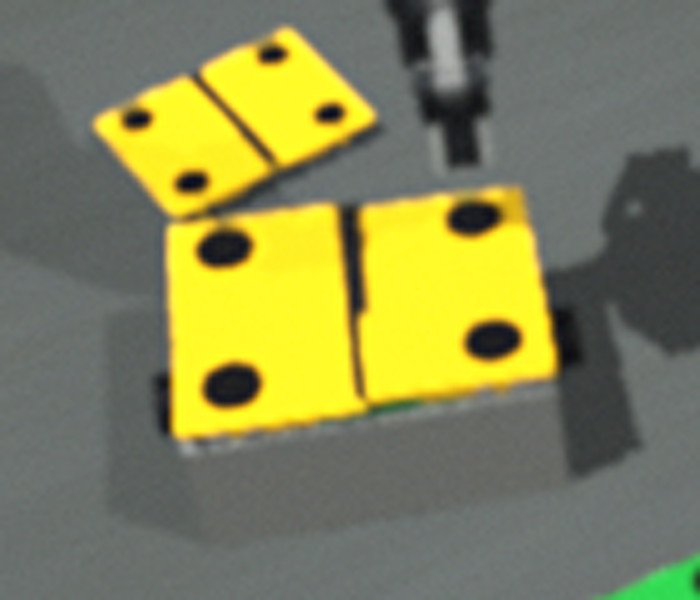

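The view shows the left half tilted, with FL (crop 473,217) lower than before and its edge step gone. Next is BL.

>>> step_arm --steps '[[[30, 0, 1], 0], [[60, 2, 1], 0], [[71, 10, 1], 0], [[71, 15, 1], 0], [[71, 17, 1], 0]]'

```text
time: 4.25
tcp_pos: [606.6, -178.2, 78.4]
tcp_rot: [-1.58, 0.006, -0.332]
wrist_force: [-0.5, -1.1, -0.9]
width: 0.2
```

>>> step_arm --steps '[[[0, 4, 0], 0], [[0, 7, 0], 0], [[0, 9, 0], 0], [[0, 11, 0], 0], [[0, 13, 0], 0]]'

```text
time: 4.67
tcp_pos: [606.4, -178.0, 66.4]
tcp_rot: [-1.579, 0.004, -0.333]
wrist_force: [0.3, 0.8, 0.7]
width: 0.0
```

```bash
python3 -c "
from h import *
rel()"
```

```text
4.6667 [ 606.4 -178.    66.4] [-1.579  0.004 -0.333]
FL [-72.2  -4.7  -1.3]
FR [-70.6  -3.9 -99.5]
BL [ 1.9 -5.1 -0.3]
BR [  3.5  -4.3 -98. ]
```

>>> step_arm --steps '[[[1, 1, 0], 0], [[2, 3, 0], 0], [[2, 4, 0], 0], [[2, 5, 0], 0], [[2, 5, 0], 0]]'

```text
time: 5.08
tcp_pos: [606.5, -178.1, 65.3]
tcp_rot: [-1.577, 0.008, -0.333]
wrist_force: [-7.8, 4.0, 23.2]
width: 0.2
```

>>> step_arm --steps '[[[0, -10, 0], 0], [[0, -25, -20], 0], [[0, -25, -55], 0], [[1, -25, -85], 0], [[2, -20, -98], 0]]'

```text
time: 5.5
tcp_pos: [574.1, -277.7, 87.4]
tcp_rot: [-1.582, 0.005, -0.339]
wrist_force: [-0.5, -1.4, 0.7]
width: -0.1
```

>>> step_arm --steps '[[[0, 0, 0], 0], [[0, 2, 0], 0]]'

```text
time: 5.67
tcp_pos: [573.0, -278.9, 85.2]
tcp_rot: [-1.583, 0.006, -0.342]
wrist_force: [0.8, 0.8, 0.9]
width: 0.0
```

```bash
python3 -c "
from h import *
rel()"
```

```text
5.6667 [ 573.  -278.9   85.2] [-1.583  0.006 -0.342]
FL [-74.5  12.8 104.5]
FR [-72.   14.    6.3]
BL [ -0.4  12.4 106.3]
BR [ 2.2 13.5  8.6]
```

>>> step_arm --steps '[[[2, 0, 8], 0], [[2, 5, 8], 0], [[2, 9, 8], 0], [[2, 12, 8], 0], [[2, 14, 8], 0]]'

```text
time: 6.08
tcp_pos: [578.2, -269.9, 71.3]
tcp_rot: [-1.58, 0.007, -0.34]
wrist_force: [-2.3, 4.1, 12.9]
width: 0.1
```

>>> step_arm --steps '[[[0, 2, 0], 0], [[0, 4, 0], 0], [[0, 5, 0], 0], [[0, 6, 0], 0], [[0, 7, 0], 0]]'

```text
time: 6.5
tcp_pos: [579.2, -270.2, 66.7]
tcp_rot: [-1.58, 0.004, -0.34]
wrist_force: [-2.5, 2.6, 17.3]
width: -0.0
```

>>> step_arm --steps '[[[0, 2, 0], 0], [[0, 4, 0], 0], [[0, 5, 0], 0], [[0, 5, 0], 0], [[0, 5, 0], 0]]'

```text
time: 6.92
tcp_pos: [579.2, -270.6, 64.2]
tcp_rot: [-1.58, 0.003, -0.34]
wrist_force: [-3.6, 0.6, 13.1]
width: -0.4
```

>>> step_arm --steps '[[[0, -10, 0], 0], [[-20, -24, 0], 0], [[-50, -24, 0], 0], [[-71, -22, -1], 0], [[-72, -20, -1], 0]]'

```text
time: 7.33
tcp_pos: [506.4, -245.8, 84.5]
tcp_rot: [-1.579, 0.009, -0.341]
wrist_force: [-0.2, -0.4, -1.2]
width: 0.2
```

>>> step_arm --steps '[[[0, 0, 0], 0], [[0, 2, 0], 0]]'

```text
time: 7.5
tcp_pos: [506.9, -245.9, 82.9]
tcp_rot: [-1.579, 0.008, -0.341]
wrist_force: [-0.3, -0.4, 0.1]
width: 0.3
```

```bash
python3 -c "
from h import *
rel()"
```

```text
7.5 [ 506.9 -245.9   82.9] [-1.579  0.008 -0.341]
FL [-1.  10.6 95.5]
FR [ 1.4 11.4 -2.6]
BL [73.1 10.  97.2]
BR [75.5 10.8 -0.5]
```

>>> step_arm --steps '[[[1, 4, -2], 0], [[1, 8, -2], 0], [[1, 12, -2], 0], [[1, 15, -2], 0], [[1, 17, -2], 0]]'

```text
time: 7.92
tcp_pos: [507.0, -248.1, 65.0]
tcp_rot: [-1.579, 0.009, -0.341]
wrist_force: [-0.1, -0.1, -1.0]
width: 0.2
```

>>> step_arm --steps '[[[0, 2, 0], 0], [[0, 4, 0], 0], [[0, 5, 0], 0], [[0, 6, 0], 0], [[0, 6, 0], 0]]'

```text
time: 8.33
tcp_pos: [507.1, -248.2, 63.9]
tcp_rot: [-1.577, 0.008, -0.341]
wrist_force: [-6.6, 5.8, 30.4]
width: -0.1
```

FL and BL stopped about 1.5 mm higher than FR and BR. I'm lifting to look before trusting them.

>>> step_arm --steps '[[[0, -10, 0], 0], [[-10, -40, 0], 0], [[-30, -60, 0], 0], [[-60, -80, 0], 0], [[-60, -80, 0], 0]]'

```text
time: 8.75
tcp_pos: [447.5, -227.5, 147.2]
tcp_rot: [-1.576, 0.008, -0.344]
wrist_force: [0.6, -0.7, 0.6]
width: -0.1
```

Run:
```python
from h import *
rel()
t=capture("scene")[:,:,::-1].copy()
cv2.imwrite("pics/s3.png",cv2.resize(t[190:310,100:240],None,fx=5,fy=5,interpolation=2))
ci=camera_info("wrist");cv2.imwrite("pics/w3.png",capture("wrist")[:,:,::-1])
for f in("scene1",):
    print(pads(cv2.imread(f"pics/{f}.png"))[1])
print(pads(t)[1]); print(ray("scene",[q[0] for q in pads(t)[1]],64).round(1))
```

```text
8.75 [ 447.5 -227.5  147.2] [-1.576  0.008 -0.344]
FL [61.4 74.8 98.5]
FR [64.1 75.2  0.3]
BL [135.5  74.2 100.4]
BR [138.2  74.6   2.7]
[(array([154.6, 226. ]), np.int32(41)), (array([193.7, 231. ]), np.int32(46)), (array([170.5, 249.4]), np.int32(76)), (array([144., 239.]), np.int32(51)), (array([197.8, 257.8]), np.int32(56)), (array([145.6, 266.5]), np.int32(62))]
[(array([186.7, 223.7]), np.int32(169)), (array([153.5, 226.6]), np.int32(28)), (array([194.2, 234.1]), np.int32(46)), (array([171.3, 252.3]), np.int32(75)), (array([144.9, 242.4]), np.int32(46)), (array([198.8, 260.9]), np.int32(56)), (array([146.7, 269.9]), np.int32(59))]
[[ 504.4 -158.4   64. ]
 [ 476.8 -220.    64. ]
 [ 540.2 -157.7   64. ]
 [ 562.9 -216.3   64. ]
 [ 510.6 -250.9   64. ]
 [ 610.9 -180.1   64. ]
 [ 581.1 -273.4   64. ]]
```

View pics/s3.png

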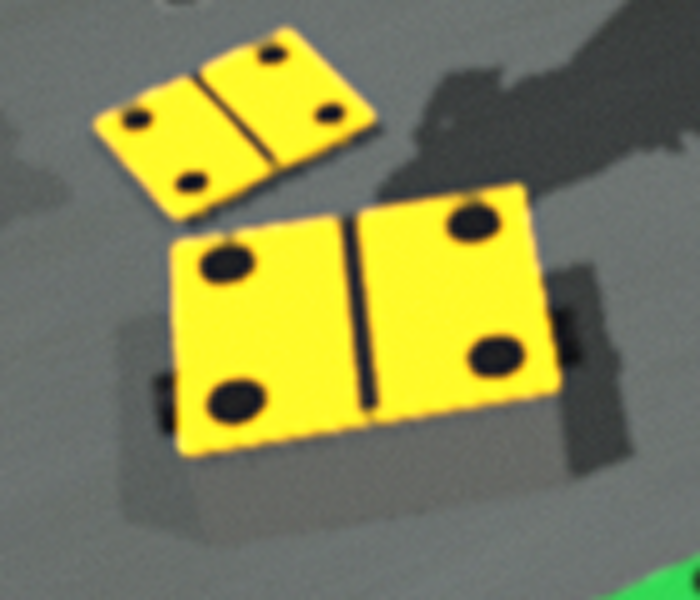

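All four pads dropped 3.1–3.4 px in the scene view and the cover looks flush. The left pads moved slightly less, so I'm re-pressing FL and BL as a check.

>>> step_arm --steps '[[[15, 10, 30], 0], [[35, 25, 60], 0], [[55, 45, 92], 0], [[62, 60, 98], 0], [[62, 70, 98], 0]]'

```text
time: 9.27
tcp_pos: [545.5, -152.2, 71.1]
tcp_rot: [-1.574, 0.006, -0.334]
wrist_force: [0.5, -0.4, 0.6]
width: -0.2
```

>>> step_arm --steps '[[[0, 4, 0], 0], [[0, 7, 0], 0], [[0, 9, 0], 0], [[0, 10, 0], 0], [[0, 10, 0], 0]]'

```text
time: 9.68
tcp_pos: [544.8, -152.6, 64.0]
tcp_rot: [-1.572, 0.007, -0.336]
wrist_force: [-4.3, 3.8, 18.4]
width: -0.2
```

>>> step_arm --steps '[[[0, -10, 0], 0], [[30, -15, -2], 0], [[62, -15, -4], 0], [[68, -10, -4], 0], [[68, -6, -4], 0]]'

```text
time: 10.1
tcp_pos: [609.0, -181.5, 69.7]
tcp_rot: [-1.573, 0.004, -0.338]
wrist_force: [0.5, -0.3, -0.3]
width: -0.1
```

>>> step_arm --steps '[[[0, 3, 0], 0], [[0, 6, 0], 0], [[0, 8, 0], 0], [[0, 10, 0], 0], [[0, 10, 0], 0]]'

```text
time: 10.52
tcp_pos: [607.3, -182.5, 64.0]
tcp_rot: [-1.572, 0.004, -0.34]
wrist_force: [-6.2, 1.7, 22.3]
width: -0.1
```

>>> step_arm --steps '[[[0, -10, 0], 0], [[0, -40, 0], 0], [[0, -75, 20], 0], [[0, -110, 50], 0], [[0, -110, 80], 0]]'

```text
time: 10.93
tcp_pos: [636.1, -110.9, 180.8]
tcp_rot: [-1.573, -0.007, -0.346]
wrist_force: [1.0, -0.2, 1.5]
width: 0.0
```

>>> step_arm --steps '[[[0, 0, 30], 0], [[0, 0, 60], 0], [[0, 0, 60], 0], [[0, 0, 60], 0]]'

```text
time: 11.27
tcp_pos: [655.5, -51.2, 179.6]
tcp_rot: [-1.572, -0.004, -0.341]
wrist_force: [-0.2, -1.1, -0.3]
width: -0.0
```

Run:
```python
from h import *
rel();print(get_obs()['wrist_force'])
t=capture("scene")[:,:,::-1].copy()
cv2.imwrite("pics/s4.png",cv2.resize(t[130:310,100:400],None,fx=2.6,fy=2.6,interpolation=2))
p=pads(t)[1];print(p)
c=camera_info("scene");R=Ro.from_euler('xyz',c['rotation']).as_matrix()
a=cv2.imread("pics/scene1.png")
q0=ray("scene",[(193.7,231),(144,239),(197.8,257.8),(145.6,266.5)],71.5);q0[:,2]=64
v=(q0-c['xyz'])@R
print(cv2.projectPoints(v,np.zeros(3),np.zeros(3),c['K'],c['dist_coeffs'])[0][:,0].round(1))
print("grey-box region diff",np.abs(a[145:225,290:380].astype(int)-t[145:225,290:380]).mean())
```

```text
11.2667 [655.5 -51.2 179.6] [-1.572 -0.004 -0.341]
FL [ -76.4  108.  -137.7]
FR [ -74.   108.1 -235.8]
BL [  -2.3  108.3 -136. ]
BR [ 2.000e-01  1.084e+02 -2.337e+02]
[-0.24133861 -1.11855639 -0.26411956]
[(array([149.5, 228.8]), np.int32(52)), (array([194.1, 234.1]), np.int32(49)), (array([171.3, 252. ]), np.int32(73)), (array([144.9, 242.4]), np.int32(46)), (array([198.8, 260.9]), np.int32(56)), (array([146.7, 269.9]), np.int32(59))]
[[194.1 233.7]
 [144.7 241.7]
 [198.2 260.5]
 [146.3 269.2]]
grey-box region diff 21.742546296296297
```

View pics/s4.png

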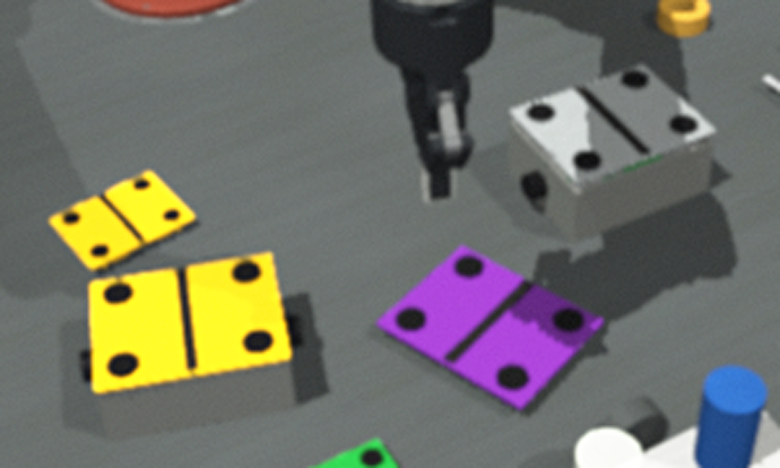

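The yellow cover lies flush, with all four pads at or just below their projected home pixels. The grey cover is still loose in place; only the arm's shadow crosses it. Handing in.

```bash
python3 -c "
from plant import *
print(close_job())"
```

```text
the job is handed in; nothing more can be done
None
```

I pressed the large yellow cover home at all four corners (front left, back left, back right, front right) with the fingers shut. I then backed the arm off and handed the job in at about 11.3 s of the 48 s allowed.

- **Height:** on the first press, front left and back left read about 65.5 mm instead of 64. I pressed both again and they read 64.0 mm under 18–22 N. The right corners read 63.9 mm (30 N) and 64.2 mm (13 N).
- **Clicks:** I did not see a force peak at back left or front right. Those two had already dropped to 65–66 mm with almost no force before I seated them.
- **Final picture:** all four yellow pads sit within 1 px of where they should be when home, and the cover looks flush.
- **Grey cover:** I never approached it and it looks unmoved. My picture-difference check on it came out high (about 22 grey levels). I put that down to the arm's shadow across the grey box, so the check settles nothing.
- **Forces:** the highest wrist force I saw was about 31 N. At the end the arm was clear and touching nothing.

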